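Set the colour bars back in their own firebrick holders

ROBOT

A 7-joint arm with a two-finger parallel gripper is mounted at the origin on the work surface. World frame = base frame: x ahead of the robot, y to its left, z up, the work surface at z = 0. Lengths are in m, angles in rad, forces in N, time in s.
With the tool pointing down it reaches from about 0.35 to 0.9 m from the base axis. Payload 8.1 kg.
Tool frame: the origin (TCP) lies at the very end of the fingers, on their centre line; the grasp point (between the pads) lies 19 mm behind it; z points along the fingers, y is the direction in which the jaws open and shut (so a half turn about z gives the same grasp; the last joint's range is limited). The gripper opens to 92 mm and grips with 3 to 60 N. Pads are 19 mm wide; open, the fingers measure 130 mm over their backs; the gripper's body (75 mm by 190 mm) begins 47 mm behind the grasp point.
Start: joints at [0.998, 0.434, 0.025, 1.573, -0.012, 1.134, -0.075], TCP at [0.283, -0.557, 0.227] pointing down, gripper open.
Joint ranges: [-2.62, 2.62], [-0.44, 2.09], [-1.27, 1.32], [0.08, 2.57], [-1.32, 4.46], [0.12, 2], [-2.74, 2.74]. Speed limits (rad/s): [2.22, 2.22, 3.01, 3.01, 3.14, 3.14, 3.14].

INTERFACE

Orientations are given as a rotation vector (axis times angle).
In Python, from workcell import bot gives the robot as it stands.
- The arm moves only by the tool play_rows, never from a script. Its argument "motion" is text: rows parted by semicolons, each of 5 numbers parted by spaces: the shift along the tool's x, y, z in cm, then the turn about the tool's z in rad, then the closure, from 0 (fully open) to 1 (shut). In form: dx dy dz yaw claw; .... A call has 1 to 20 rows; each row shifts and turns the commanded pose from where the row before left it, along the tool's axes as they then stand; what a row does not reach is not made up. A row lasts 1/12 s, in which the tool goes at most 41.7 mm and 7.16 degrees, less where a joint would pass 70% of its speed; a pose out of reach is approached as far as the arm can. A call with a gripper value outside its range is refused whole. The fingers move at their own pace and stop on an object; "force" is the grip in N (left out, the last holds). Time passes only in rows, so rows that do not move let the fingers close. It gives the time, the measured TCP pose, the force and the opening at its end, in the units of the state.
- bot.get_obs(): the state, without advancing time (a new reading comes with each control period).
- bot.read_camera(name): name is "side" or "top" or "wrist"; returns a dict with "image" (384x512x3 uint8, red, green, blue), "range_z" (384x512 float32, m along the optical axis (not along the pixel's ray), 0 where there is no reading), "fovy" (degrees; the focal length in pixels is half the picture's height over the tangent of half this angle, whatever the lens; pixels are square), "cx", "cy" (the principal point, pixels), "extrinsics" (4x4, takes a point from world to camera coordinates); the wrist camera has in their place "hand_eye" (4x4, takes a point from camera to tool coordinates, whose origin is the TCP and whose axes are the flange's). Camera axes: x right, y down, z forward; pixel columns grow to the right and rows downward; lengths in m; the calibration is good to about 2 mm. A picture is of the moment at which its call begins: read the wrist's pose just before it.
- bot.sign_off(): hands the job in, once; it reports no verdict.
The state is a dict: "t": time; "joints": joint angles; "qvel": joint speeds; "tau": joint torques, N m; "eef_pos": TCP position; "tool_rot": TCP orientation; "wrist_force": force on the tool from outside, world axes, zero at the start; "torque": the same for the moment, N m; "opening": opening from 0.0 (shut) to 1.0 (fully open).
Only numpy, scipy, OpenCV 4.12 (cv2) and the standard library are available. Lean on these libraries where they do the work, as an engineer would, in place of code of your own. Each camera call takes 0.05 s, during which the arm holds its last target.

TASK

The glass colour bars have been stood in the wrong firebrick holders: move them until every bar stands upright in the pocket of the holder whose sample chip has its colour, parking a bar in the pocket of the spare holder (the one with no chip) on the way and leaving the spare empty at the end. One bar may be right already. Lower each bar to the bottom of its pocket instead of dropping it, never knock one over or put one down on the bench, and do not disturb the finished glass bowl among them.

Things in the scene. Friction and masses are not known exactly. Their poses are not given: they have to be found in the camera images.
- red_bar_center (a point): ruby red glass colour bar: a loose round rod piece 34 mm in diameter and 80 mm long, about 0.18 kg, on end in a holder's pocket; this point is its centre, half-way up (z along the rod). Standing in a pocket it rises 55 mm above the holder's top face, its centre 65 mm and its top 105 mm above the bench.
- blue_bar_center (a point): cobalt blue glass colour bar: a loose round rod piece 34 mm in diameter and 80 mm long, about 0.18 kg, on end in a holder's pocket; this point is its centre, half-way up (z along the rod). Standing in a pocket it rises 55 mm above the holder's top face, its centre 65 mm and its top 105 mm above the bench.
- green_bar_center (a point): emerald green glass colour bar: a loose round rod piece 34 mm in diameter and 80 mm long, about 0.18 kg, on end in a holder's pocket; this point is its centre, half-way up (z along the rod). Standing in a pocket it rises 55 mm above the holder's top face, its centre 65 mm and its top 105 mm above the bench.
- white_bar_center (a point): opal white glass colour bar: a loose round rod piece 34 mm in diameter and 80 mm long, about 0.18 kg, on end in a holder's pocket; this point is its centre, half-way up (z along the rod). Standing in a pocket it rises 55 mm above the holder's top face, its centre 65 mm and its top 105 mm above the bench.
- red_pocket (a point): holder whose sample chip is ruby red (glass disc 28 mm across, 5 mm high, on its top, 51 mm to its -x of the pocket's axis). Fixed cream firebrick block, 115 (its x) x 90 x 50 mm high, with a round pocket 52 mm across and 25 mm deep, 15 mm to +x of its middle; this point: centre of the pocket's flat floor, 25 mm above the bench; z up, x and y along the block's sides.
- blue_pocket (a point): holder whose sample chip is cobalt blue (glass disc 28 mm across, 5 mm high, on its top, 51 mm to its -x of the pocket's axis). Fixed cream firebrick block, 115 (its x) x 90 x 50 mm high, with a round pocket 52 mm across and 25 mm deep, 15 mm to +x of its middle; this point: centre of the pocket's flat floor, 25 mm above the bench; z up, x and y along the block's sides.
- green_pocket (a point): holder whose sample chip is emerald green (glass disc 28 mm across, 5 mm high, on its top, 51 mm to its -x of the pocket's axis). Fixed cream firebrick block, 115 (its x) x 90 x 50 mm high, with a round pocket 52 mm across and 25 mm deep, 15 mm to +x of its middle; this point: centre of the pocket's flat floor, 25 mm above the bench; z up, x and y along the block's sides.
- white_pocket (a point): holder whose sample chip is opal white (glass disc 28 mm across, 5 mm high, on its top, 51 mm to its -x of the pocket's axis). Fixed cream firebrick block, 115 (its x) x 90 x 50 mm high, with a round pocket 52 mm across and 25 mm deep, 15 mm to +x of its middle; this point: centre of the pocket's flat floor, 25 mm above the bench; z up, x and y along the block's sides.
- spare_pocket (a point): spare holder: no chip, empty at the start. Fixed cream firebrick block, 115 (its x) x 90 x 50 mm high, with a round pocket 52 mm across and 25 mm deep, 15 mm to +x of its middle; this point: centre of the pocket's flat floor, 25 mm above the bench; z up, x and y along the block's sides.
- bowl: finished amber glass bowl, 92 mm across at the belly and 66 mm high, loose and standing on the bench among the holders; origin at the centre of its underside, z up. Fragile, to be left where it is.
Things that resemble listed ones, but are neither listed nor needed, are in the scene too. Leave any pink or turquoise look-alike of the part that bears red_pocket alone.

How it is judged:
By the outcome, as a careful person would: the job done as asked, in the order asked, and still so for the second after the job is handed in, with the robot touching nothing.
It also fails if it takes over 102 s, if anything falls off the work surface, if the arm or the gripper's body presses on something with over 40 N, if the wrist force passes 120 N, or if a joint passes its speed limit or range.

## Working session

There is one attempt and no reset: what is moved stays moved. The work goes in short steps, Python scripts to look and compute and a tool call to move; the robot and the scene stay as the last step left them, time stands still between calls to the robot, and variables do not carry over. Pictures are saved under pics/ and viewed, and the job is handed in when it is done.

Besides the shell and the picture viewer there is one more tool, called after "Call:" as name(argument=value, ...) on one line, values as JSON. play_rows: Moves the arm, as the interface text tells. Its arguments: {"type":"object","properties":{"motion":{"type":"string"},"force":{"type":"number"}},"required":["motion"]}

```bash
mkdir -p pics; ls; cat > h.py <<'E'
import numpy as np, cv2
from workcell import bot
def save(c,name):
    cv2.imwrite('pics/'+name,cv2.cvtColor(c['image'],cv2.COLOR_RGB2BGR))
def f(c): return 192/np.tan(np.radians(c['fovy'])/2)
def ray(c,u,v,T): # T cam->world
    d=np.array([(u-c['cx'])/f(c),(v-c['cy'])/f(c),1.]); return T[:3,3],T[:3,:3]@d
def onplane(c,u,v,z,T=None):
    if T is None: T=np.linalg.inv(c['extrinsics'])
    o,d=ray(c,u,v,T); return o+d*(z-o[2])/d[2]
E
python3 - <<'E'
from h import *
o=bot.get_obs();print(o)
for n in ['top','side','wrist']:
    c=bot.read_camera(n);save(c,n+'0.png');print(n,c['fovy'],c['cx'],c['cy'],c.get('extrinsics',c.get('hand_eye')))
    np.savez(n+'0.npz',**c)
E
```

```text
pics
{'t': 0.0, 'joints': array([ 0.99837091,  0.43523138,  0.02498955,  1.57411304, -0.01160564,
        1.13398898, -0.07510268]), 'qvel': array([-3.93806942e-04, -9.07544409e-05, -1.08565376e-03,  6.32307413e-04,
        8.02640120e-04,  1.55654025e-03, -1.21446140e-03]), 'tau': array([-1.08574535e-03, -6.67874551e+01,  9.84588079e-01, -3.14462328e+01,
       -6.05271477e-02,  4.26978758e-02,  9.56398480e-05]), 'eef_pos': array([ 0.28266332, -0.55684731,  0.22593378]), 'tool_rot': array([-3.05387102e+00, -7.30741829e-01,  8.04600908e-04]), 'wrist_force': array([ 0.56284239,  0.45772717, -0.80140229]), 'torque': array([-0.01584143, -0.00966124,  0.00028348]), 'opening': 1.0004135806268983}
top 55.17886452784152 258.1142525685013 191.04266912755696 [[-1.25262459e-02 -9.99921345e-01 -6.30455962e-04  1.24803982e-02]
 [-9.97158998e-01  1.25384719e-02 -7.42746279e-02  5.27749422e-01]
 [ 7.42766907e-02 -3.01717420e-04 -9.97237626e-01  1.08967447e+00]
 [ 0.00000000e+00  0.00000000e+00  0.00000000e+00  1.00000000e+00]]
side 42.565013393119706 251.94746412252766 190.0144701973629 [[-0.68781961 -0.72582196  0.00930961  0.36281601]
 [-0.3640818   0.33386724 -0.86946944  0.24834252]
 [ 0.62797184 -0.60142759 -0.493899    0.87496637]
 [ 0.          0.          0.          1.        ]]
wrist 65.98226282795682 261.07745140733476 189.17088340116365 [[-5.15165587e-04 -9.55539801e-01 -2.94861701e-01  7.91394847e-02]
 [ 9.99999820e-01 -5.83362444e-04  1.43323259e-04 -3.81352153e-04]
 [-3.08962321e-04 -2.94861574e-01  9.55539929e-01 -1.57254065e-01]
 [ 0.00000000e+00  0.00000000e+00  0.00000000e+00  1.00000000e+00]]
```

View pics/top0.png

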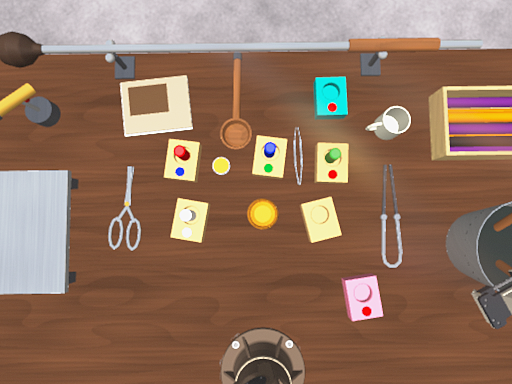

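View pics/side0.png

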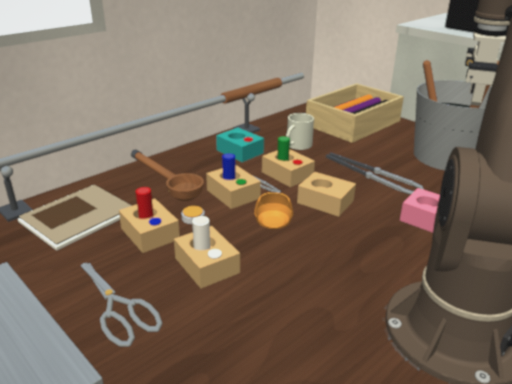

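The pictures show the following:

- **Bars (top view):** red (181,152) is in the blue-chip holder, blue (270,149) in the green-chip holder, green (334,155) in the red-chip holder, and white (188,214) in the white-chip holder, already right.
- **Spare holder:** (320,218), with no chip.
- **Possible confusions for the red holder:** turquoise block (331,96) with a red chip, pink block (363,298) with a red chip, and cream block (333,162), which is the real one.
- **Possible confusions for bars or chips:** the loose amber disc (221,166), the rods in the box (480,120), and the yellow rod (15,100).

Next I'll measure.

```bash
cat > meas.py <<'E'
from h import *
def measure(c,verbose=True):
    T=np.linalg.inv(c['extrinsics']);img=c['image'];F=f(c)
    V,U=np.mgrid[:384,:512];Z=c['range_z']
    P=np.stack([(U-c['cx'])/F*Z,(V-c['cy'])/F*Z,Z],-1)@T[:3,:3].T+T[:3,3]
    hsv=cv2.cvtColor(img,cv2.COLOR_RGB2HSV)
    cent={'blueH':(182,160),'greenH':(270,157),'redH':(332,162),'whiteH':(190,220),'spare':(320,219)}
    out={}
    for k,(u,v) in cent.items():
        w=np.zeros(Z.shape,bool);w[v-27:v+28,u-24:u+25]=1
        m=w&(Z>0)&(abs(P[...,2]-.051)<.007)
        n,l,s,_=cv2.connectedComponentsWithStats(m.astype(np.uint8));b=1+np.argmax(s[1:,4]);m=l==b
        # project mask pixels onto z=.05 plane
        q=np.array([onplane(c,x,y,.05,T)[:2] for y,x in zip(*np.nonzero(m))])
        r=cv2.minAreaRect((q*1000).astype(np.float32))
        box=cv2.boxPoints(r); ctr=np.array(r[0])
        e=[box[1]-box[0],box[2]-box[1]];L=max(e,key=np.linalg.norm);L=L/np.linalg.norm(L)
        if L[0]<0:L=-L   # chips lie toward robot (-x) in picture
        out[k]=(ctr+15*L)/1000
        t=w&(Z>0)&(P[...,2]>.09)&(P[...,2]<.12)
        if t.sum()>10:
            qq=np.array([onplane(c,x,y,.105,T)[:2] for y,x in zip(*np.nonzero(t))])
            cc=cv2.minEnclosingCircle((qq*1000).astype(np.float32))
        else: cc=None
        print(k,'z',P[...,2][m].mean().round(4),'size',np.round(r[1]),'ang',np.degrees(np.arctan2(L[1],L[0])).round(1),'pocket',out[k].round(4),
          'bar',cc and (np.round(cc[0],1),round(cc[1],1)),t.sum() and (np.median(P[...,2][t]).round(4),qq.mean(0).round(4)))
    return out
if __name__=='__main__':
    c=dict(np.load('top0.npz'));measure(c)
    im=cv2.cvtColor(c['image'],cv2.COLOR_RGB2BGR)[125:250,160:355];cv2.imwrite('pics/crop.png',cv2.resize(im,None,fx=4,fy=4))
E
python3 meas.py
python3 -c "
from h import *
from scipy.spatial.transform import Rotation as R
print(R.from_rotvec([-3.05387,-.73074,.0008]).as_matrix().round(4))"
```

```text
blueH z 0.0513 size [ 91. 116.] ang -7.7 pocket [0.6357 0.2279] bar (array([636.6, 224.4]), 18.2) (np.float64(0.1062), array([0.636 , 0.2245]))
greenH z 0.0511 size [ 90. 116.] ang -7.7 pocket [ 0.6423 -0.0318] bar (array([642.1, -28.8]), 17.7) (np.float64(0.1057), array([ 0.642 , -0.0291]))
redH z 0.051 size [ 91. 115.] ang -3.6 pocket [ 0.6222 -0.2152] bar (array([ 623.2, -211.1]), 18.2) (np.float64(0.1055), array([ 0.6234, -0.2113]))
whiteH z 0.0514 size [ 91. 115.] ang -10.6 pocket [0.4576 0.2046] bar (array([457. , 206.5]), 17.5) (np.float64(0.1066), array([0.4563, 0.2065]))
spare z 0.0509 size [115.  91.] ang 13.7 pocket [ 0.4543 -0.1738] bar None 0
[[ 8.917e-01  4.526e-01 -8.000e-04]
 [ 4.526e-01 -8.917e-01  1.400e-03]
 [-1.000e-04 -1.600e-03 -1.000e+00]]
```

View pics/crop.png

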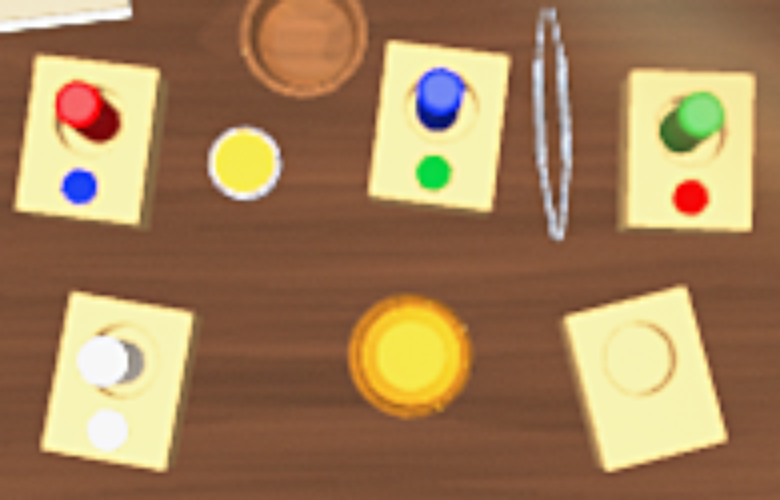

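The crop confirms the choice: the cream block at (333,162), with its red chip, is the real red holder. White is already right. Measured block sizes (about 91x115 mm) and heights (0.051 and 0.106) match the description.

The plan is green to spare, red to the red holder, blue to the blue holder, then green to the green holder. I'll turn the tool square to the world and go over the green bar.

Call:
play_rows(motion="0 0 0 0.117 0;0 0 0 0.117 0;0 0 0 0.117 0;0 0 0 0.118 0;2.1 -2.16 0 0 0;2.1 -2.16 0 0 0;2.1 -2.16 0 0 0;2.1 -2.16 0 0 0;2.1 -2.16 0 0 0;2.1 -2.16 0 0 0;2.1 -2.16 0 0 0;2.1 -2.16 0 0 0;2.1 -2.16 0 0 0;2.1 -2.16 0 0 0;2.1 -2.16 0 0 0;2.1 -2.16 0 0 0;2.1 -2.16 0 0 0;2.1 -2.16 0 0 0;2.1 -2.16 0 0 0;2.1 -2.16 0 0 0", force=20)

```text
t: 1.82
eef_pos: [0.6194, -0.2102, 0.2264]
tool_rot: [-3.141, -0.001, 0.001]
wrist_force: [0.3, -0.4, 0.1]
opening: 1.002
```

```bash
cat > wrist.py <<'E'
from h import *
from scipy.spatial.transform import Rotation as R
import sys
def wcloud():
    o=bot.get_obs();c=bot.read_camera('wrist')
    Tw=np.eye(4);Tw[:3,:3]=R.from_rotvec(o['tool_rot']).as_matrix();Tw[:3,3]=o['eef_pos'];T=Tw@c['hand_eye']
    V,U=np.mgrid[:384,:512];Z=c['range_z'];F=f(c)
    P=np.stack([(U-c['cx'])/F*Z,(V-c['cy'])/F*Z,Z],-1)@T[:3,:3].T+T[:3,3]
    P[Z==0]=9
    return o,c,P
if __name__=='__main__':
    o,c,P=wcloud();save(c,sys.argv[1]);print(o['t'],o['eef_pos'].round(4),o['tool_rot'].round(4),o['opening'])
    x,y=map(float,sys.argv[2:4])
    near=np.hypot(P[...,0]-x,P[...,1]-y)<.04
    m=near&(abs(P[...,2]-.105)<.004)
    if m.sum()>20:
        cc=cv2.minEnclosingCircle((P[m][:,:2]*1000).astype(np.float32));print('top circle',cc,m.sum(),np.median(P[m][:,2]))
E
python3 wrist.py w1.png 0.623 -0.211
```

```text
1.8167 [ 0.6194 -0.2102  0.2264] [-3.1415e+00 -1.0000e-03  9.0000e-04] 1.0015400358519104
top circle ((625.6387939453125, -211.81951904296875), 16.845420837402344) 897 0.10457221869268052
```

View pics/w1.png

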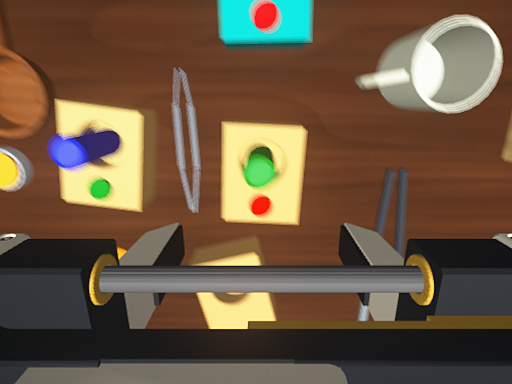

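The wrist view shows the green bar at (260,168), with the centre agreeing with the top view within 2.5 mm. I'll descend to grasp it.

Call:
play_rows(motion="0.5 0.1 0 0 0;0 0 3.0 0 0;0 0 3.0 0 0;0 0 3.0 0 0;0 0 3.0 0 0;0 0 2.5 0 0;0 0 1.5 0 0;0 0 0 0 0;0 0 0 0 0;0 0 0 0 0.7;0 0 0 0 0.7;0 0 0 0 0.7;0 0 0 0 0.7;0 0 0 0 0.7;0 0 0 0 0.7;0 0 0 0 0.7", force=20)

```text
t: 3.2
eef_pos: [0.6238, -0.2125, 0.0669]
tool_rot: [3.141, 0.001, 0.0]
wrist_force: [-0.5, -0.4, 0.3]
opening: 0.542
```

Call:
play_rows(motion="0 0 0 0 0.8;0 0 0 0 0.8;0 0 0 0 0.8;0 0 0 0 0.8;0 0 0 0 0.8;0 0 0 0 0.8;0 0 0 0 0.8;0 0 0 0 0.8", force=20)

```text
t: 3.87
eef_pos: [0.6237, -0.2124, 0.0667]
tool_rot: [-3.142, -0.001, 0.0]
wrist_force: [-0.3, 0.8, 0.1]
opening: 0.366
```

Call:
play_rows(motion="0 0 -1 0 0.8;0 0 -2 0 0.8;0 0 -2.5 0 0.8;0 0 -2.5 0 0.8;0 0 -2.5 0 0.8;0 0 -1.5 0 0.8;0 0 0 0 0.8;-2.8 -0.65 0 0 0.8;-2.8 -0.65 0 0 0.8;-2.8 -0.65 0 0 0.8;-2.8 -0.65 0 0 0.8;-2.8 -0.65 0 0 0.8;-2.8 -0.65 0 0 0.8;0 0 0 0 0.8;0 0 0 0 0.8")

```text
t: 5.12
eef_pos: [0.4539, -0.1734, 0.1864]
tool_rot: [-3.141, -0.001, 0.002]
wrist_force: [1.3, -0.6, -1.9]
opening: 0.368
```

```bash
python3 wrist.py w2.png 0.454 -0.174; python3 - <<'E'
from h import *
c=bot.read_camera('side');save(c,'s2.png')
E
```

```text
5.1167 [ 0.4539 -0.1734  0.1864] [-3.1414e+00 -5.0000e-04  1.9000e-03] 0.3679475993378255
```

View pics/s2.png

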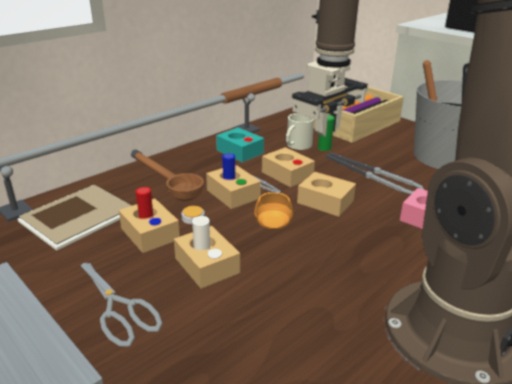

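View pics/w2.png

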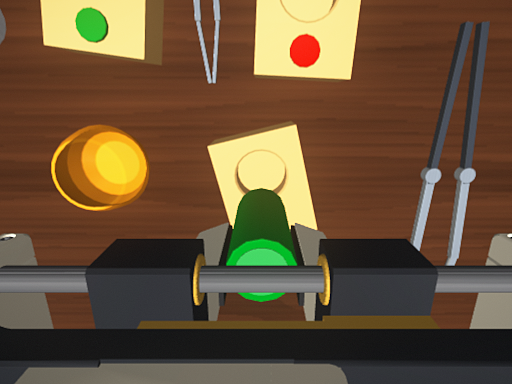

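The side view shows the green bar held upright at (326,132). In the wrist view the spare pocket is at (262,172). I'll cross-check that pocket before lowering.

```bash
cat >> wrist.py <<'E'
    if len(sys.argv)>5:
        Tw=np.eye(4);Tw[:3,:3]=R.from_rotvec(o['tool_rot']).as_matrix();Tw[:3,3]=o['eef_pos']
        print('px->',onplane(c,float(sys.argv[4]),float(sys.argv[5]),.05,Tw@c['hand_eye']).round(4))
E
python3 wrist.py w3.png .454 -.174 262 173
```

```text
5.2167 [ 0.4562 -0.1737  0.1867] [3.1414e+00 1.1000e-03 9.0000e-04] 0.3641770785405875
px-> [ 0.4619 -0.1748  0.05  ]
```

```bash
python3 - <<'E'
from h import *
c=dict(np.load('top0.npz'))
g=cv2.cvtColor(c['image'],cv2.COLOR_RGB2GRAY)[190:250,295:345]
cv2.imwrite('pics/sp.png',cv2.resize(g,None,fx=10,fy=10,interpolation=cv2.INTER_CUBIC))
for v in (213.5,214.5,215.5): print(onplane(c,319.5,v,.05).round(4))
E
```

```text
[ 0.4575 -0.1727  0.05  ]
[ 0.4546 -0.1726  0.05  ]
[ 0.4517 -0.1726  0.05  ]
```

View pics/sp.png

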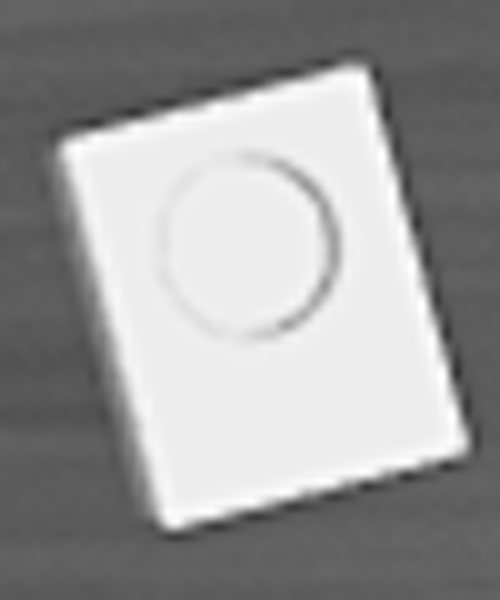

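The top-view rim centre gives (0.4555,-0.173), and the tool is at (0.456,-0.174). I'll lower the bar.

Call:
play_rows(motion="0 0 2.5 0 0.8;0 0 2.5 0 0.8;0 0 2.5 0 0.8;0 0 2 0 0.8;0 0 1 0 0.8;0 0 0.7 0 0.8;0 0 0.4 0 0.8;0 0 0.2 0 0.8;0 0 0 0 0.8;0 0 0 0 0.8")

```text
t: 6.1
eef_pos: [0.4563, -0.1738, 0.0695]
tool_rot: [3.141, 0.001, 0.002]
wrist_force: [-0.4, -0.0, -2.0]
opening: 0.365
```

Wrist force is still −2 N (bar weight), so the bar hangs about 2.5 mm above the floor. I'll creep down until it touches.

Call:
play_rows(motion="0 0 0.1 0 0.8;0 0 0.1 0 0.8;0 0 0.05 0 0.8;0 0 0 0 0.8;0 0 0 0 0.8")

```text
t: 6.52
eef_pos: [0.4559, -0.1736, 0.0666]
tool_rot: [3.141, 0.001, 0.001]
wrist_force: [-0.4, 0.6, 2.7]
opening: 0.367
```

Contact made. I'll release and lift, then move toward the red bar.

Call:
play_rows(motion="0 0 0 0 0.5;0 0 0 0 0.3;0 0 0 0 0.1;0 0 0 0 0;0 0 0 0 0;0 0 0 0 0;0 0 0 0 0;0 0 0 0 0;0 0 0 0 0;0 0 0 0 0;0 0 -2.5 0 0;0 0 -3 0 0;0 0 -3 0 0;0 0 -3 0 0;0 0 -1.5 0 0;0 0 0 0 0")

```text
t: 7.85
eef_pos: [0.4577, -0.1742, 0.1999]
tool_rot: [3.14, 0.001, 0.01]
wrist_force: [-0.1, -0.0, 0.3]
opening: 0.995
```

```bash
python3 wrist.py w4.png .456 -.1736; python3 - <<'E'
from h import *
c=bot.read_camera('side');save(c,'s4.png')
E
```

```text
7.85 [ 0.4577 -0.1742  0.1999] [3.1399e+00 9.0000e-04 9.7000e-03] 0.9953023483848348
top circle ((458.07745361328125, -173.7344970703125), 16.98529624938965) 1046 0.10455950555600152
```

View pics/s4.png

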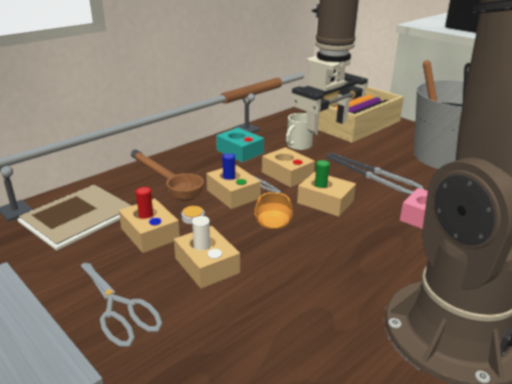

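Green stands upright in the spare pocket, at side-view pixel (322,174). Next is the red bar.

Call:
play_rows(motion="1.2 -2.66 0 0 0;1.2 -2.66 0 0 0;1.2 -2.66 0 0 0;1.2 -2.66 0 0 0;1.2 -2.66 0 0 0;1.2 -2.66 0 0 0;1.2 -2.66 0 0 0;1.2 -2.66 0 0 0;1.2 -2.66 0 0 0;1.2 -2.66 0 0 0;1.2 -2.66 0 0 0;1.2 -2.66 0 0 0;1.2 -2.66 0 0 0;1.2 -2.66 0 0 0;1.2 -2.66 0 0 0;0 0 0 0 0;0 0 0 0 0")

```text
t: 9.37
eef_pos: [0.6343, 0.2275, 0.1936]
tool_rot: [3.141, 0.006, -0.005]
wrist_force: [0.1, -0.7, 0.1]
opening: 0.999
```

```bash
python3 wrist.py w5.png .636 .2245
```

```text
9.3667 [0.6343 0.2275 0.1936] [ 3.1411  0.0062 -0.0053] 0.9993113447047212
top circle ((638.8846435546875, 226.79931640625), 16.95796012878418) 1116 0.104578473517294
```

Call:
play_rows(motion="0.2 0.15 0 0 0;0 0 2.5 0 0;0 0 2.5 0 0;0 0 2.5 0 0;0 0 2.5 0 0;0 0 1.5 0 0;0 0 1 0 0;0 0 0 0 0;0 0 0 0 0;0 0 0 0 0.8;0 0 0 0 0.8;0 0 0 0 0.8;0 0 0 0 0.8;0 0 0 0 0.8;0 0 0 0 0.8;0 0 0 0 0.8;0 0 0 0 0.8", force=20)

```text
t: 10.83
eef_pos: [0.6373, 0.2241, 0.0712]
tool_rot: [3.142, 0.001, -0.0]
wrist_force: [-0.4, -0.3, 0.2]
opening: 0.468
```

Call:
play_rows(motion="0 0 0 0 0.8;0 0 0 0 0.8;0 0 0 0 0.8;0 0 0 0 0.8;0 0 0 0 0.8;0 0 0 0 0.8;0 0 0 0 0.8")

```text
t: 11.42
eef_pos: [0.6374, 0.2242, 0.0713]
tool_rot: [-3.141, -0.001, -0.0]
wrist_force: [0.0, 0.8, 0.6]
opening: 0.367
```

Call:
play_rows(motion="0 0 -1 0 0.8;0 0 -2 0 0.8;0 0 -3 0 0.8;0 0 -3 0 0.8;0 0 -2.5 0 0.8;0 0 -1 0 0.8;0 0 0 0 0.8;-0.1 2 0 0 0.8")

```text
t: 12.08
eef_pos: [0.6352, 0.2089, 0.1957]
tool_rot: [-3.138, -0.01, 0.001]
wrist_force: [-0.4, 0.9, -2.6]
opening: 0.366
```

Call:
play_rows(motion="-0.1 2.8 0 0 0.8;-0.1 2.8 0 0 0.8;-0.1 2.8 0 0 0.8;-0.1 2.8 0 0 0.8;-0.1 2.8 0 0 0.8;-0.1 2.8 0 0 0.8;-0.1 2.8 0 0 0.8;-0.1 2.8 0 0 0.8;-0.1 2.8 0 0 0.8;-0.1 2.8 0 0 0.8;-0.1 2.8 0 0 0.8;-0.1 2.8 0 0 0.8;-0.1 2.8 0 0 0.8;-0.1 2.8 0 0 0.8;0 2.7 0 0 0.8;0 0 0 0 0.8;0 0 0 0 0.8;0 0 0 0 0.8")

```text
t: 13.58
eef_pos: [0.6218, -0.2142, 0.1944]
tool_rot: [-3.14, -0.001, 0.004]
wrist_force: [-0.9, 0.9, -0.8]
opening: 0.369
```

```bash
python3 wrist.py w6.png .622 -.215
```

```text
13.5833 [ 0.6218 -0.2142  0.1944] [-3.1403e+00 -1.1000e-03  4.1000e-03] 0.36894279233053273
```

View pics/w6.png

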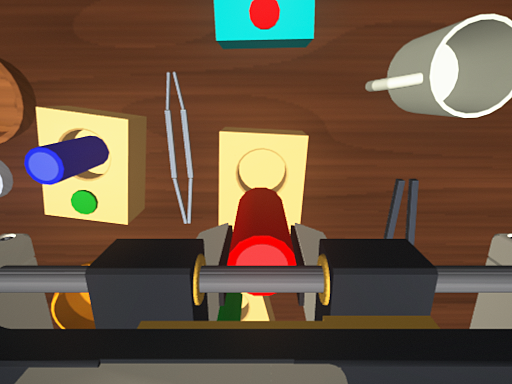

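The red bar is held, with the now-empty red-holder pocket at (262,171), the same relative geometry as before. I'll lower it.

Call:
play_rows(motion="0 0 2.5 0 0.8;0 0 2.5 0 0.8;0 0 2.5 0 0.8;0 0 2 0 0.8;0 0 1.2 0 0.8;0 0 0.8 0 0.8;0 0 0.4 0 0.8;0 0 0.2 0 0.8;0 0 0 0 0.8;0 0 0 0 0.8")

```text
t: 14.47
eef_pos: [0.6234, -0.2151, 0.0763]
tool_rot: [3.141, 0.001, 0.003]
wrist_force: [0.1, 0.3, -0.6]
opening: 0.364
```

Call:
play_rows(motion="0 0 0.15 0 0.8;0 0 0.1 0 0.8;0 0 0.1 0 0.8;0 0 0 0 0.8;0 0 0 0 0.8")

```text
t: 14.88
eef_pos: [0.6227, -0.215, 0.0718]
tool_rot: [3.142, 0.001, 0.0]
wrist_force: [-0.5, -0.4, -1.5]
opening: 0.37
```

Call:
play_rows(motion="0 0 0.08 0 0.8;0 0 0 0 0.8;0 0 0 0 0.8")

```text
t: 15.13
eef_pos: [0.6229, -0.2149, 0.0712]
tool_rot: [3.141, 0.001, 0.001]
wrist_force: [0.5, 0.3, 0.9]
opening: 0.366
```

Call:
play_rows(motion="0 0 0.05 0 0.8;0 0 0 0 0.8;0 0 0 0 0.8")

```text
t: 15.38
eef_pos: [0.623, -0.2149, 0.0711]
tool_rot: [3.142, 0.001, 0.001]
wrist_force: [-1.0, 0.4, 4.5]
opening: 0.367
```

Contact. I'll release and lift, then go to the blue bar at (0.642,-0.029).

Call:
play_rows(motion="0 0 0 0 0.5;0 0 0 0 0.3;0 0 0 0 0.1;0 0 0 0 0;0 0 0 0 0;0 0 0 0 0;0 0 0 0 0;0 0 0 0 0;0 0 0 0 0;0 0 0 0 0;0 0 -2.5 0 0;0 0 -3 0 0;0 0 -3 0 0;0 0 -3 0 0;0 0 -1 0 0;0 0 0 0 0;0 0 0 0 0")

```text
t: 16.8
eef_pos: [0.6227, -0.215, 0.1954]
tool_rot: [3.141, 0.001, 0.001]
wrist_force: [-0.4, -0.8, -0.6]
opening: 1.002
```

```bash
python3 wrist.py w7.png .623 -.215; python3 - <<'E'
from h import *
c=bot.read_camera('side');save(c,'s7.png')
E
```

```text
16.8 [ 0.6227 -0.215   0.1954] [3.1413e+00 1.2000e-03 1.0000e-03] 1.0018119118616335
top circle ((624.4793701171875, -214.7938690185547), 16.978500366210938) 1084 0.10461662031186178
```

View pics/s7.png

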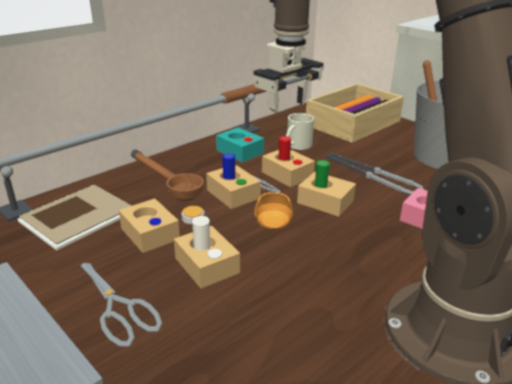

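Red is upright in the red holder at (284,150). On to blue.

Call:
play_rows(motion="0.28 -2.66 0 0 0;0.28 -2.66 0 0 0;0.28 -2.66 0 0 0;0.28 -2.66 0 0 0;0.28 -2.66 0 0 0;0.28 -2.66 0 0 0;0.28 -2.66 0 0 0;0 0 0 0 0;0 0 0 0 0;0 0 0 0 0")

```text
t: 17.73
eef_pos: [0.6414, -0.0295, 0.194]
tool_rot: [3.141, 0.001, -0.004]
wrist_force: [0.6, -0.7, -0.5]
opening: 1.001
```

```bash
python3 wrist.py w8.png .642 -.029
```

```text
17.7333 [ 0.6414 -0.0295  0.194 ] [ 3.1408e+00  8.0000e-04 -3.8000e-03] 1.0005229673337934
top circle ((644.97021484375, -28.885297775268555), 16.956857681274414) 1109 0.10453457911180886
```

Call:
play_rows(motion="0.15 0 0 0 0;0 0 2.5 0 0;0 0 2.5 0 0;0 0 2.5 0 0;0 0 2.5 0 0;0 0 1.5 0 0;0 0 1 0 0;0 0 0 0 0;0 0 0 0 0;0 0 0 0 0.8;0 0 0 0 0.8;0 0 0 0 0.8;0 0 0 0 0.8;0 0 0 0 0.8;0 0 0 0 0.8;0 0 0 0 0.8;0 0 0 0 0.8", force=20)

```text
t: 19.2
eef_pos: [0.6437, -0.0287, 0.0705]
tool_rot: [3.142, 0.001, 0.0]
wrist_force: [0.0, 0.4, 0.1]
opening: 0.467
```

Call:
play_rows(motion="0 0 0 0 0.8;0 0 0 0 0.8;0 0 0 0 0.8;0 0 0 0 0.8;0 0 0 0 0.8;0 0 0 0 0.8;0 0 0 0 0.8")

```text
t: 19.78
eef_pos: [0.6436, -0.0287, 0.0704]
tool_rot: [3.142, 0.001, -0.0]
wrist_force: [-0.5, 0.5, 0.6]
opening: 0.365
```

Call:
play_rows(motion="0 0 -1 0 0.8;0 0 -2 0 0.8;0 0 -3 0 0.8;0 0 -3 0 0.8;0 0 -2.5 0 0.8;0 0 -1 0 0.8;0 0 0 0 0.8;-0.09 -2.85 0 0 0.8;-0.09 -2.85 0 0 0.8;-0.09 -2.85 0 0 0.8;-0.09 -2.85 0 0 0.8;-0.09 -2.85 0 0 0.8;-0.09 -2.85 0 0 0.8;-0.09 -2.85 0 0 0.8;-0.09 -2.85 0 0 0.8;-0.09 -2.85 0 0 0.8;0 0 0 0 0.8;0 0 0 0 0.8;0 0 0 0 0.8")

```text
t: 21.37
eef_pos: [0.6347, 0.2268, 0.1935]
tool_rot: [3.14, 0.001, -0.004]
wrist_force: [0.3, -0.4, -2.1]
opening: 0.368
```

```bash
python3 wrist.py w9.png .636 .228
```

```text
21.3667 [0.6347 0.2268 0.1935] [ 3.1396e+00  1.2000e-03 -3.8000e-03] 0.36793274018676153
```

View pics/w9.png

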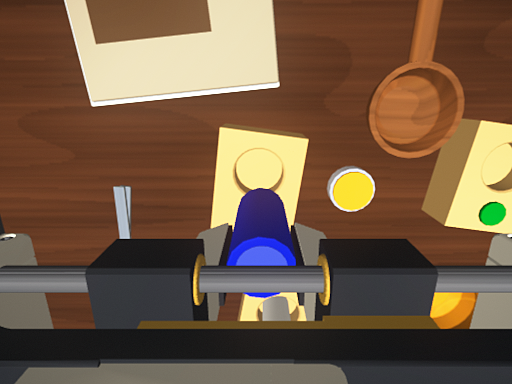

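The blue-holder pocket is at (259,171), again aligned. I'll lower the bar.

Call:
play_rows(motion="0 -0.1 2.5 0 0.8;0 0 2.5 0 0.8;0 0 2.5 0 0.8;0 0 2 0 0.8;0 0 1.2 0 0.8;0 0 0.8 0 0.8;0 0 0.4 0 0.8;0 0 0.2 0 0.8;0 0 0 0 0.8;0 0 0 0 0.8")

```text
t: 22.25
eef_pos: [0.6361, 0.2289, 0.0755]
tool_rot: [-3.141, -0.001, -0.002]
wrist_force: [0.2, -0.1, -2.4]
opening: 0.366
```

Call:
play_rows(motion="0 0 0.1 0 0.8;0 0 0.1 0 0.8;0 0 0 0 0.8;0 0 0 0 0.8;0 0 0 0 0.8")

```text
t: 22.67
eef_pos: [0.6354, 0.2288, 0.0726]
tool_rot: [-3.142, -0.001, -0.0]
wrist_force: [1.0, 0.5, -2.3]
opening: 0.367
```

Call:
play_rows(motion="0 0 0.1 0 0.8;0 0 0.05 0 0.8;0 0 0 0 0.8;0 0 0 0 0.8")

```text
t: 23.0
eef_pos: [0.6353, 0.2287, 0.0708]
tool_rot: [3.142, 0.001, -0.0]
wrist_force: [-0.5, -0.7, -2.7]
opening: 0.367
```

Call:
play_rows(motion="0 0 0.06 0 0.8;0 0 0 0 0.8;0 0 0 0 0.8")

```text
t: 23.25
eef_pos: [0.6355, 0.2288, 0.0704]
tool_rot: [-3.141, -0.001, -0.0]
wrist_force: [-1.4, 0.0, -1.0]
opening: 0.366
```

Call:
play_rows(motion="0 0 0.05 0 0.8;0 0 0 0 0.8;0 0 0 0 0.8")

```text
t: 23.5
eef_pos: [0.6356, 0.2289, 0.0703]
tool_rot: [-3.141, -0.001, -0.001]
wrist_force: [-1.0, -0.1, 4.3]
opening: 0.366
```

Contact. I'll release and lift, then fetch green.

Call:
play_rows(motion="0 0 0 0 0.5;0 0 0 0 0.3;0 0 0 0 0.1;0 0 0 0 0;0 0 0 0 0;0 0 0 0 0;0 0 0 0 0;0 0 0 0 0;0 0 0 0 0;0 0 0 0 0;0 0 -2.5 0 0;0 0 -3 0 0;0 0 -3 0 0;0 0 -3 0 0;0 0 -1 0 0;0 0 0 0 0;0 0 0 0 0")

```text
t: 24.92
eef_pos: [0.6354, 0.2287, 0.1948]
tool_rot: [-3.141, -0.001, -0.001]
wrist_force: [-0.1, 0.3, -0.8]
opening: 1.0
```

```bash
python3 wrist.py w10.png .6355 .2288
```

```text
24.9167 [0.6354 0.2287 0.1948] [-3.1415e+00 -1.1000e-03 -8.0000e-04] 0.9997671946008712
top circle ((636.8297119140625, 228.60325622558594), 16.81901741027832) 1094 0.1045562098194732
```

Call:
play_rows(motion="-1.2 2.68 0 0 0;-1.2 2.68 0 0 0;-1.2 2.68 0 0 0;-1.2 2.68 0 0 0;-1.2 2.68 0 0 0;-1.2 2.68 0 0 0;-1.2 2.68 0 0 0;-1.2 2.68 0 0 0;-1.2 2.68 0 0 0;-1.2 2.68 0 0 0;-1.2 2.68 0 0 0;-1.2 2.68 0 0 0;-1.2 2.68 0 0 0;-1.2 2.68 0 0 0;-1.1 2.68 0 0 0;0 0 0 0 0;0 0 0 0 0;0 0 0 0 0")

```text
t: 26.47
eef_pos: [0.4561, -0.1728, 0.1937]
tool_rot: [-3.141, -0.001, 0.003]
wrist_force: [0.3, -0.3, 0.1]
opening: 0.998
```

```bash
python3 wrist.py w11.png .456 -.1736
```

```text
26.4667 [ 0.4561 -0.1728  0.1937] [-3.1407e+00 -8.0000e-04  3.0000e-03] 0.9978614873516962
top circle ((458.0428466796875, -174.09474182128906), 17.039196014404297) 1105 0.10459991014148812
```

Aligned, so I'll grasp green.

Call:
play_rows(motion="0 0 0 0 0;0 0 2.5 0 0;0 0 2.5 0 0;0 0 2.5 0 0;0 0 2.5 0 0;0 0 1.5 0 0;0 0 1 0 0;0 0 0 0 0;0 0 0 0 0;0 0 0 0 0.8;0 0 0 0 0.8;0 0 0 0 0.8;0 0 0 0 0.8;0 0 0 0 0.8;0 0 0 0 0.8;0 0 0 0 0.8;0 0 0 0 0.8", force=20)

```text
t: 27.93
eef_pos: [0.4566, -0.1734, 0.0699]
tool_rot: [3.142, 0.001, 0.0]
wrist_force: [1.1, -0.8, -0.0]
opening: 0.472
```

Call:
play_rows(motion="0 0 0 0 0.8;0 0 0 0 0.8;0 0 0 0 0.8;0 0 0 0 0.8;0 0 0 0 0.8;0 0 0 0 0.8;0 0 0 0 0.8")

```text
t: 28.52
eef_pos: [0.4567, -0.1734, 0.0698]
tool_rot: [3.142, 0.001, 0.0]
wrist_force: [-0.6, -0.6, 0.3]
opening: 0.363
```

Call:
play_rows(motion="0 0 -1 0 0.8;0 0 -2 0 0.8;0 0 -3 0 0.8;0 0 -3 0 0.8;0 0 -2.5 0 0.8;0 0 -1 0 0.8;0 0 0 0 0.8;2.32 -1.77 0 0 0.8;2.32 -1.77 0 0 0.8;2.32 -1.77 0 0 0.8;2.32 -1.77 0 0 0.8;2.32 -1.77 0 0 0.8;2.32 -1.77 0 0 0.8;2.32 -1.77 0 0 0.8;2.32 -1.77 0 0 0.8;0 0 0 0 0.8;0 0 0 0 0.8;0 0 0 0 0.8")

```text
t: 30.02
eef_pos: [0.6409, -0.0322, 0.1928]
tool_rot: [3.141, 0.001, -0.005]
wrist_force: [0.1, 0.1, -1.5]
opening: 0.368
```

```bash
python3 wrist.py w12.png .642 -.03
```

```text
30.0167 [ 0.6409 -0.0322  0.1928] [ 3.1409e+00  1.0000e-03 -5.3000e-03] 0.3676587340411286
```

View pics/w12.png

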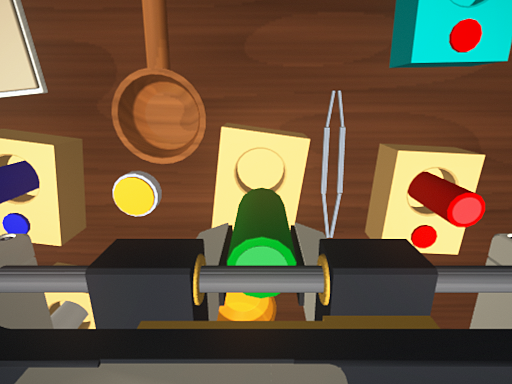

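The green-holder pocket is at (260,170), aligned. I'll lower the bar (grasp height was 0.0698).

Call:
play_rows(motion="0 0 2.5 0 0.8;0 0 2.5 0 0.8;0 0 2.5 0 0.8;0 0 2 0 0.8;0 0 1.2 0 0.8;0 0 0.8 0 0.8;0 0 0.4 0 0.8;0 0 0.3 0 0.8;0 0 0.1 0 0.8;0 0 0 0 0.8;0 0 0 0 0.8;0 0 0 0 0.8")

```text
t: 31.07
eef_pos: [0.6426, -0.0316, 0.0726]
tool_rot: [3.142, 0.001, 0.002]
wrist_force: [-0.2, 0.9, -1.6]
opening: 0.365
```

Call:
play_rows(motion="0 0 0.1 0 0.8;0 0 0.1 0 0.8;0 0 0 0 0.8;0 0 0 0 0.8;0 0 0 0 0.8")

```text
t: 31.48
eef_pos: [0.6423, -0.0316, 0.0699]
tool_rot: [3.142, 0.001, 0.0]
wrist_force: [0.1, -0.3, -0.2]
opening: 0.367
```

Call:
play_rows(motion="0 0 0.06 0 0.8;0 0 0 0 0.8;0 0 0 0 0.8")

```text
t: 31.73
eef_pos: [0.6424, -0.0316, 0.0699]
tool_rot: [3.142, 0.001, 0.001]
wrist_force: [-2.1, -0.2, 5.4]
opening: 0.368
```

Contact. I'll release, lift and back off for a final look.

Call:
play_rows(motion="0 0 0 0 0.5;0 0 0 0 0.3;0 0 0 0 0.1;0 0 0 0 0;0 0 0 0 0;0 0 0 0 0;0 0 0 0 0;0 0 0 0 0;0 0 0 0 0;0 0 0 0 0;0 0 -2.5 0 0;0 0 -3 0 0;0 0 -3 0 0;0 0 -3 0 0;0 0 -2 0 0;0 0 0 0 0;0 0 0 0 0")

```text
t: 33.15
eef_pos: [0.6429, -0.0316, 0.2056]
tool_rot: [-3.142, -0.001, -0.004]
wrist_force: [-0.6, -0.8, -1.2]
opening: 0.998
```

Call:
play_rows(motion="-1 2.7 0 0 0;-1 2.7 0 0 0;-1 2.7 0 0 0;-1 2.7 0 0 0;-1 2.7 0 0 0;-1 2.7 0 0 0;-1 2.7 0 0 0;-1 2.7 0 0 0;-1 2.7 0 0 0;-1 2.7 0 0 0;-1 2.7 0 0 0;-1 2.7 0 0 0;-1 2.7 0 0 0;-1 2.7 0 0 0;-1 2.7 0 0 0;-1 2.7 0 0 0;0 0 0 0 0;0 0 0 0 0")

```text
t: 34.65
eef_pos: [0.4802, -0.4655, 0.2023]
tool_rot: [-3.141, 0.005, 0.004]
wrist_force: [0.1, 0.8, -0.4]
opening: 0.998
```

```bash
python3 - <<'E'
from h import *
from meas import measure
c=bot.read_camera('top');save(c,'top9.png')
measure(c)
a=dict(np.load('top0.npz'))
for n,k in (('before',a),('after',c)):
    h=cv2.cvtColor(k['image'],cv2.COLOR_RGB2HSV)[190:240,235:290];m=cv2.inRange(h,(10,120,120),(30,255,255));q=np.argwhere((m>0)&(h[...,1]>190));print('bowl',n,q.mean(0)+[190,235],len(q))
c=bot.read_camera('side');save(c,'side9.png')
E
```

```text
blueH z 0.0512 size [ 92. 116.] ang -7.7 pocket [0.6357 0.2279] bar (array([633.6, 226.9]), 17.9) (np.float64(0.1059), array([0.6338, 0.2265]))
greenH z 0.0511 size [ 90. 116.] ang -7.7 pocket [ 0.6424 -0.0318] bar (array([641. , -32.4]), 17.5) (np.float64(0.1054), array([ 0.641 , -0.0326]))
redH z 0.051 size [ 92. 116.] ang -3.6 pocket [ 0.6221 -0.215 ] bar (array([ 621.8, -213.4]), 17.9) (np.float64(0.1055), array([ 0.6217, -0.2136]))
whiteH z 0.0514 size [ 91. 115.] ang -10.6 pocket [0.4575 0.2043] bar (array([456.1, 206.2]), 17.7) (np.float64(0.1061), array([0.4562, 0.2065]))
spare z 0.0509 size [115.  91.] ang 13.7 pocket [ 0.4543 -0.174 ] bar None 0
bowl before [213.5        261.96837945] 506
bowl after [213.51485149 262.05346535] 505
```

View pics/top9.png

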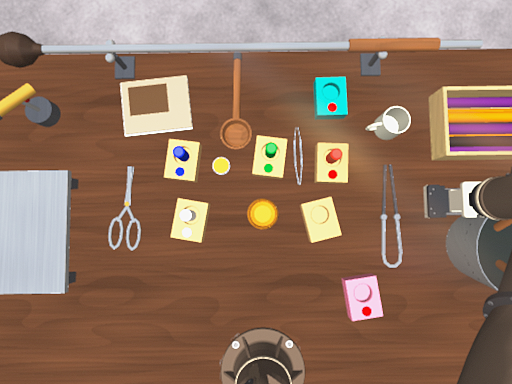

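View pics/side9.png

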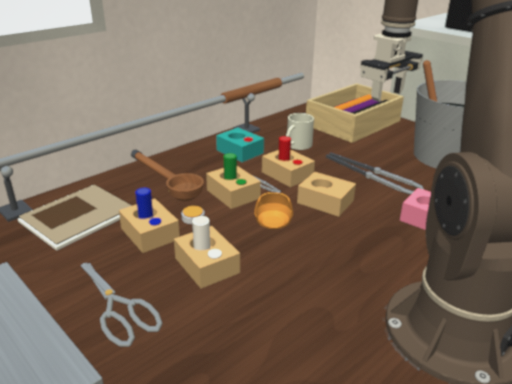

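Both pictures show all the bars upright with matching chips: blue (181,153), green (270,150), red (334,156) and white (188,214) in the top view. The spare is empty, the bowl hasn't moved, and the tool is clear of everything.

```bash
python3 -c "
from workcell import bot
print(bot.sign_off())"
```

```text
the job is handed in; nothing more can be done
None
```

Every bar now stands upright in the holder that matches its colour. I moved green to the spare, red to the red holder, blue to the blue holder, then green to the green holder. White was already right and I left it alone. I lowered each bar until the wrist force showed it touching the pocket floor before releasing it, and handed the job in shortly after 35 s.

- **Bar positions:** the last top-view check put every bar top at about 105–106 mm, with every bar within about 3 mm of its pocket centre.
- **Spare and bowl:** the spare is empty. The bowl's position in the top view changed by less than 0.1 pixel.
- **Disagreements:** the wrist camera read about 2–3 mm further in +x than the top camera on the bars. It put the spare pocket about 6 mm off, from a partly hidden rim, so I used the top camera's value there. The pocket leaves 9 mm of clearance on each side. No check failed.

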